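# Fetch the pen case lid off its display riser and wedge it shut

## Robot

A 6-joint arm with a two-finger parallel gripper is mounted at the origin on a cart in front of the work surface, level with it; the furniture and walls round the work are solid. World frame = base frame: x ahead of the robot, y to its left, z up, the work surface at z = 0. Lengths are in m, angles in degrees, forces in N, time in s.
With the tool pointing down it reaches from about 0.35 to 0.875 m from the base axis. Payload 4.2 kg.
Tool frame: the origin (TCP) lies at the very end of the fingers, on their centre line; the grasp point (between the pads) lies 19 mm behind it; z points along the fingers, y is the line along which they close (so a half turn about z gives the same grasp; the last joint's range is limited). The gripper opens to 87 mm and grips with 3 to 60 N. Pads are 19 mm wide; open, the fingers measure 117 mm over their backs; the gripper's body (75 mm by 190 mm) begins 51 mm behind the grasp point.
Start: joints at [-50.73, 22.042, 0.453, 0, -68.411, -14.817], TCP at [0.259, -0.569, 0.223] pointing down, gripper open.
Joint ranges: [-179.83, 179.83], [-69.29, 118.12], [-61.27, 80.66], [-181.25, 117.63], [-171.15, -9.14], [-177.46, 177.46]. Speed limits (degrees/s): [159.86, 159.86, 180, 180, 180, 180].

## Interface

Orientations are given as a 3x3 rotation matrix whose columns are the frame's x, y, z axes.
In Python, from station import * gives the robot as it stands.
- The arm moves only by the shell command python3 -m pendant 'ROWS'. ROWS is JSON, a list of rows, each an object of numbers: "x", "y", "z": the shift along the world's x, y, z normalised to -1 to 1, where 1 is 250 mm; "rx", "ry", "rz": the turn, a rotation vector about the world's x, y, z normalised to -1 to 1, where 1 is 180 degrees; "claw": the opening, from 0 (shut) to 1 (fully open). A call has exactly 8 rows; each row is the pose to reach, as a shift and turn from the pose commanded when the call began, turning the shorter way round; what a row does not reach only later rows make up. A row lasts 1/8 s, in which the tool goes at most 62.5 mm and 10.7 degrees, less where a joint would pass 70% of its speed; a pose out of reach is approached as far as the arm can. A call with a number of a shift or a turn outside -1 to 1 is refused whole. A call with a gripper value outside its range is refused whole. The fingers move at their own pace and stop on an object; the grip force is fixed at half the most. Time passes only in rows, so rows that repeat a pose let the fingers close, or fill a call up. It gives the time, the measured TCP pose, the force, the opening and the grip force at its end, in the units of the state.
- sense(): the state, without advancing time (a new reading comes with each control period).
- capture(name): name is "scene" or "top" or "wrist"; returns a dict with "color" (420x560x3 uint8, red, green, blue), "mtx" (3x3 intrinsics, pixels), "world_to_cam" (4x4, takes a point from world to camera coordinates). Camera axes: x right, y up, looking along -z (the intrinsics and any distortion apply to the point x, -y, -z); pixel columns grow to the right and rows downward; lengths in m; the calibration is good to about 2 mm. A picture is of the moment at which its call begins. There is no depth.
- finish_job(): hands the job in; it is judged then, once.
Trained networks look in a picture, given as the dict that the camera call returned (one of the last four; its "shot" number tells which), for a name from the list of things; names that differ only in an ending like _2 or _b are one class to them, and where a whole thing is asked for, a point or a joint stands for the part that bears it (a point fixed in the world has none). Each returns a list of dicts, best first, with "conf" (0 to 1); they miss things now and then, are a little off and sometimes report something else, mostly with a low value. They report only what shows in the picture. A call takes as long as a camera call.
- search_frame(picture, label): "centre" ([column, row] in pixels, amid what is visible of it).
- regions_of(picture, label): "region" (420x560 bool, what is visible of it) and "centre" ([column, row] in pixels, amid what is visible of it).
The state is a dict: "time_s": time; "joints": joint angles; "joint_velocities": joint speeds; "effort": joint torques, N m; "tcp_pos": TCP position; "ee_rot": TCP orientation; "wrist_force": force on the tool from outside, world axes, zero at the start; "moment": the same for the moment, N m; "gripper_width": opening from 0.0 (shut) to 1.0 (fully open); "gripper_force": force on a finger pad.
Only numpy, scipy, OpenCV 4.12 (cv2) and the standard library are available. Lean on these libraries where they do the work, as an engineer would, in place of code of your own. Each camera call takes 0.05 s, during which the arm holds its last target. There are 200 camera calls.

## Task

The wooden lid lies sunk between the rails of the white display riser: slide it out over the riser's front edge far enough to grip its wide end, without letting it drop off, and lift it away. Lay it narrow end first in the open mouth of the wooden pen case and slide it under the two lips, fully home until it wedges tight, then let go. Leave the riser's and the case's neighbours (tape roll, black ink pad, flat white pack) where they are.

Things in the scene. Friction and masses are not known exactly. Their poses are not given: they have to be found in the camera images.
- riser: Low white display riser, fixed, 155 long (its x) x 112 wide (its y), 55 high. Origin: centre of its underside, on the table; +x points from its front, near the robot, to its back. The lid's recess runs the whole length, floor 45 above the table, open at both ends. Two rails, 8 thick and 10 high (level with the lid's top), stand beside it. (Sizes in mm.)
- riser_front (a point): Middle of the recess floor at the riser's front edge (riser x = -77.5). From here the rails are 70 apart for 47, then close in evenly to about 52 apart at riser x = +56, where they end; the last 21 at the back is bare floor: closed fingers can reach down there behind the lid and push it to the front. (Sizes in mm.)
- lid: Loose flat wooden lid, 125 long (its x), 10 thick, about 90 g. Origin: centre of its underside, midway along. Its narrow end is at x = +62.5, 41 wide. It starts in the riser's recess, wide end to the front and 5 to 12 inside the front edge, about 5 of play each side: fingers do not fit beside it. Overhanging an edge by more than about 60 it tips off; 35 to 48 is good. (Sizes in mm.)
- lid_tab (a point): Middle of the lid's wide end part, a round dark thumb mark on its top; 5 above the lid's underside, at lid x = -44.5. Here, from x = -62.5 to -26.5, the lid's sides are parallel and 60 apart: grip across them. Beyond, they taper at 6 degrees each to the narrow end. (Sizes in mm.)
- case: Open wooden pen case, fixed, 126 long (its x, -58.5 to +68) x 94 wide, 62 high. Origin: on the table below point lid_home. +x points from its front, near the robot, to its back. Its top, on which the lid slides, is 45 above the table, with a hollow 30 wide holding two pens. From x = -20 to +67 side walls 13 high stand on it, inner faces tapering as the lid does. (Sizes in mm.)
- lid_home (a point): On the case's sliding surface, 45 above the table: the lid's origin lies here when it is home and wedged between the walls (both x axes alike, the way in). A stop lets the lid go at most 2.5 farther. When home, the lid's wide end stands 4 proud of the case's front. A push of 5 to 15 N on the wide end's face takes it there and wedges it. (Sizes in mm.)
- lip_edge (a point): Middle of the way at the front edge of the two lips (case x = +28), 13 above the sliding surface. From here on the lips, 4 thick, reach 6 inward over the lid; before here the way is open from above. A lid laid down about 42 short of home clears the lips, has 4 of play at each side, stands stably, and its wide end overhangs the front by 46. (Sizes in mm.)
- tape: Bystander: roll of paper tape, 51 across, 18 high. Origin: centre of its underside. (Sizes in mm.)
- ink_pad: Bystander: closed black ink pad, 69 x 76 x 20 high. Origin: centre of its underside. (Sizes in mm.)
- flat_box: Bystander: flat white pack, 85 x 110 x 12 high. Origin: centre of its underside. (Sizes in mm.)

How it is judged (in metres and radians):
On the way, in this order (a step that is already met when the one before it is completed fails the run):
1. the lid has been slid, still lying flat on the riser, so that its wide end overhangs the front edge by at least 20 mm (x of lid in the frame of riser between -0.085 and -0.035 m and z of lid in the frame of riser below 0.051 m and angle between lid's own z axis and vertical below 0.1 rad), for 0.1 s.
2. the lid has been lifted clear of the riser (z of lid in the frame of riser above 0.065 m), for 0.1 s.
3. the lid lies in the case's way, under or before the lips (horizontal distance between lid and lid_home below 0.06 m and height (world z) of lid below 0.052 m and angle between the x axis of lid and the x axis of case, either way round below 0.2 rad), for 0.1 s.
At the end, for the whole second after the job is handed in: The lid rests in the case's way, level, narrow end under the lips, wedged: no more than 4 mm short of home, within 6 mm of the home point and 0.05 rad of the way's direction; released and at rest (x of lid in the frame of lid_home between -0.004 and 0.005 m and distance between lid and lid_home below 0.006 m and angle between the x axis of lid and the x axis of case, either way round below 0.05 rad and angle between lid's own z axis and vertical below 0.06 rad and linear speed of lid below 0.01 m/s); the robot touches nothing.
It fails at once if the lid drops below the height of the riser and case tops (height (world z) of lid below 0.035 m).
It fails at once if the tape roll, ink pad or flat pack is shoved more than 40 mm (distance of any of tape, ink_pad, flat_box from where it was at the start of the episode above 0.04 m).
It also fails if it takes over 72 s, if anything falls off the work surface, if the arm or the gripper's body presses on something with over 40 N, if the wrist force passes 120 N, or if a joint passes its speed limit or range.

## Working session

There is one attempt and no reset: what is moved stays moved. The work goes in short steps, Python scripts to look and compute and a shell command to move; the robot and the scene stay as the last step left them, time stands still between calls to the robot, and variables do not carry over. Pictures are saved under pics/ and viewed, at most 10 in all, crops included, and the job is handed in when it is done.

```bash
mkdir -p pics; ls; cat > h.py <<'E'
from station import *
import numpy as np, cv2
def ray(p,uv):
    K=np.array(p["mtx"]);T=np.array(p["world_to_cam"])
    d=np.linalg.inv(K)@[uv[0],uv[1],1]; d=np.array([d[0],-d[1],-d[2]])
    return -T[:3,:3].T@T[:3,3], T[:3,:3].T@d
def onz(p,uv,z):
    c,d=ray(p,uv); return c+d*(z-c[2])/d[2]
def proj(p,X):
    T=np.array(p["world_to_cam"]);q=T[:3,:3]@np.array(X)+T[:3,3]
    u=np.array(p["mtx"])@[q[0],-q[1],-q[2]]; return u[:2]/u[2]
E
python3 - <<'E'
from h import *
s=sense();print(s["tcp_pos"],s["ee_rot"],s["wrist_force"],s["time_s"])
ims=[]
for n in ["top","scene"]:
    p=capture(n); ims.append(p["color"][:,:,::-1])
    cv2.imwrite(f"pics/{n}0.png",ims[-1])
    print(n,[k for k in p], ray(p,(280,210)))
    for l,z in [("riser",.05),("riser_front",.045),("lid",.05),("lid_tab",.055),("case",.05),("lid_home",.045),("lip_edge",.058),("tape",.018),("ink_pad",.02),("flat_box",.012)]:
        r=search_frame(p,l)
        print(l,[(round(a["conf"],2),np.round(a["centre"],0),np.round(onz(p,a["centre"],z),3)) for a in r[:2]])
E
```

```text
pics
[ 0.25848458 -0.56835963  0.22143394] [[-9.10366689e-01 -4.13801191e-01 -1.03211212e-03]
 [-4.13802465e-01  9.10364475e-01  2.01069432e-03]
 [ 1.07570506e-04  2.25755967e-03 -9.99997446e-01]] [ 0.8394869  -0.25076948 -0.11746848] 0.0
top ['color', 'mtx', 'world_to_cam', 'shot'] (array([0.39159015, 0.12656143, 1.37364032]), array([ 0.04652276, -0.01524471, -0.99894265]))
riser [(0.93, array([198., 184.]), array([0.523, 0.311, 0.05 ]))]
riser_front [(0.96, array([198., 188.]), array([0.515, 0.311, 0.045])), (0.7, array([199., 248.]), array([0.365, 0.311, 0.045]))]
lid [(0.79, array([186., 196.]), array([0.493, 0.341, 0.05 ]))]
lid_tab [(0.68, array([188., 195.]), array([0.497, 0.335, 0.055])), (0.31, array([198., 247.]), array([0.365, 0.312, 0.055]))]
case [(0.62, array([350., 185.]), array([ 0.511, -0.071,  0.05 ]))]
lid_home [(0.95, array([353., 186.]), array([ 0.511, -0.078,  0.045]))]
lip_edge [(0.96, array([352., 182.]), array([ 0.519, -0.076,  0.058])), (0.58, array([201., 249.]), array([0.362, 0.306, 0.058]))]
tape [(0.87, array([348., 241.]), array([ 0.37 , -0.067,  0.018]
[... 389 characters left out ...]
, array([0.467, 0.361, 0.045]))]
lid [(0.7, array([174., 258.]), array([0.494, 0.335, 0.05 ])), (0.58, array([240., 212.]), array([0.524, 0.16 , 0.05 ]))]
lid_tab [(0.88, array([174., 257.]), array([0.491, 0.338, 0.055]))]
case [(0.6, array([322., 181.]), array([ 0.495, -0.06 ,  0.05 ]))]
lid_home [(0.93, array([320., 183.]), array([ 0.495, -0.055,  0.045]))]
lip_edge [(0.85, array([317., 184.]), array([ 0.486, -0.034,  0.058]))]
tape [(0.61, array([356., 217.]), array([ 0.375, -0.055,  0.018]))]
ink_pad [(0.97, array([223., 309.]), array([0.354, 0.317, 0.02 ])), (0.45, array([356., 218.]), array([ 0.372, -0.051,  0.02 ]))]
flat_box [(0.88, array([239., 209.]), array([0.574, 0.132, 0.012]))]
```

View pics/top0.png

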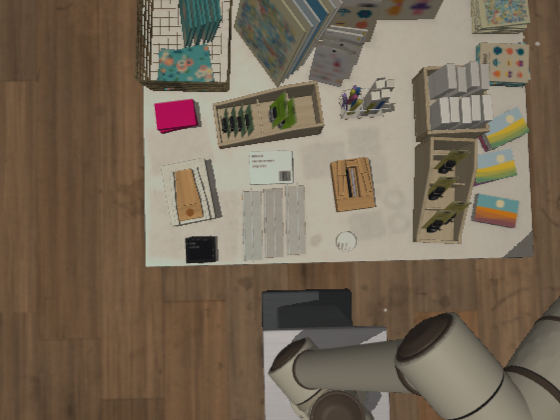

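View pics/scene0.png

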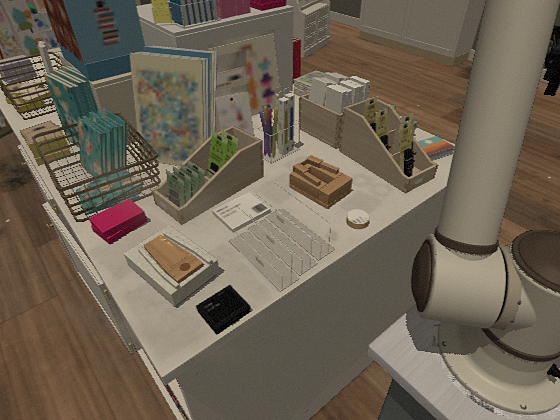

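```bash
python3 -m pendant '[{"x":0.2,"y":0.25,"z":0.2,"claw":1},{"x":0.4,"y":0.5,"z":0.3,"claw":1},{"x":0.6,"y":0.75,"z":0.4,"claw":1},{"x":0.8,"y":1,"z":0.4,"claw":1},{"x":0.8,"y":1,"z":0.4,"claw":1},{"x":0.8,"y":1,"z":0.4,"claw":1},{"x":0.8,"y":1,"z":0.4,"claw":1},{"x":0.8,"y":1,"z":0.4,"claw":1}]'
python3 -m pendant '[{"y":0.2,"rz":-0.05,"claw":1},{"y":0.4,"rz":-0.1,"claw":1},{"y":0.6,"rz":-0.1,"claw":1},{"y":0.8,"rz":-0.1,"claw":1},{"y":0.96,"rz":-0.1,"claw":1},{"y":0.96,"rz":-0.1,"claw":1},{"y":0.96,"rz":-0.1,"claw":1},{"y":0.96,"rz":-0.1,"claw":1}]'
python3 - <<'E'
from h import *
s=sense();print(s["tcp_pos"],s["ee_rot"][0],s["wrist_force"],s["time_s"])
p=capture("wrist");im=p["color"][:,:,::-1].copy();cv2.imwrite("pics/w1.png",im)
np.save("w1.npy",p,allow_pickle=True)
print(ray(p,(280,210)))
for l,z in [("case",.05),("lid_home",.045),("lip_edge",.058)]:
    print(l,[(round(a["conf"],2),np.round(a["centre"],0),np.round(onz(p,a["centre"],z),3)) for a in search_frame(p,l)[:2]])
E
```

```text
[ 0.25873284 -0.56891882  0.22255991] [-9.10318516e-01 -4.13908439e-01  5.85283963e-05] [ 0.21918307 -0.74843179  0.78357086] 1.1
(array([ 0.18795384, -0.60042428,  0.38371737]), array([ 0.2540709 ,  0.10327478, -0.96179217]))
case []
lid_home []
lip_edge []$[0]: bad value
$[0]: bad value
```

View pics/w1.png

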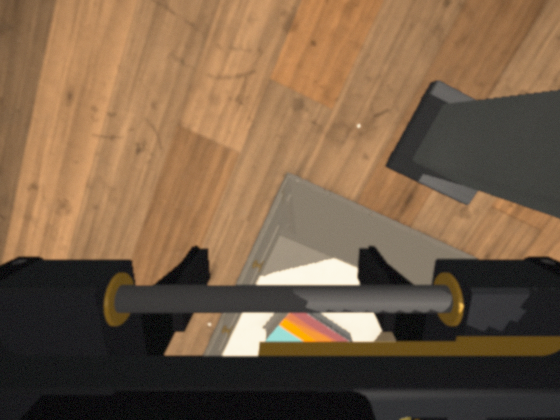

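The moves were refused: the rows evidently need every key, since the arm hasn't moved. The picture shows only floor and cart.

```bash
python3 -m pendant '[{"x":0.2,"y":0.25,"z":0.2,"rx":0,"ry":0,"rz":0,"claw":1},{"x":0.4,"y":0.5,"z":0.3,"rx":0,"ry":0,"rz":0,"claw":1},{"x":0.6,"y":0.75,"z":0.4,"rx":0,"ry":0,"rz":0,"claw":1},{"x":0.7,"y":1,"z":0.4,"rx":0,"ry":0,"rz":0,"claw":1},{"x":0.7,"y":1,"z":0.4,"rx":0,"ry":0,"rz":0,"claw":1},{"x":0.7,"y":1,"z":0.4,"rx":0,"ry":0,"rz":0,"claw":1},{"x":0.7,"y":1,"z":0.4,"rx":0,"ry":0,"rz":0,"claw":1},{"x":0.7,"y":1,"z":0.4,"rx":0,"ry":0,"rz":0,"claw":1}]' &&
python3 -m pendant '[{"x":0,"y":0.2,"z":0,"rx":0,"ry":0,"rz":-0.05,"claw":1},{"x":0,"y":0.4,"z":0,"rx":0,"ry":0,"rz":-0.1,"claw":1},{"x":0,"y":0.6,"z":0,"rx":0,"ry":0,"rz":-0.1,"claw":1},{"x":0,"y":0.8,"z":0,"rx":0,"ry":0,"rz":-0.1,"claw":1},{"x":0,"y":0.96,"z":0,"rx":0,"ry":0,"rz":-0.1,"claw":1},{"x":0,"y":0.96,"z":0,"rx":0,"ry":0,"rz":-0.1,"claw":1},{"x":0,"y":0.96,"z":0,"rx":0,"ry":0,"rz":-0.1,"claw":1},{"x":0,"y":0.96,"z":0,"rx":0,"ry":0,"rz":-0.1,"claw":1}]'
python3 - <<'E'
from h import *
s=sense();print(s["tcp_pos"],s["ee_rot"][0],s["wrist_force"],s["time_s"])
p=capture("wrist");im=p["color"][:,:,::-1].copy();cv2.imwrite("pics/w2.png",im)
np.save("w2.npy",p,allow_pickle=True)
print(ray(p,(280,210)))
for l,z in [("case",.05),("lid_home",.045),("lip_edge",.058)]:
    print(l,[(round(a["conf"],2),np.round(a["centre"],0),np.round(onz(p,a["centre"],z),3)) for a in search_frame(p,l)[:2]])
E
```

```text
time_s: 2.3
tcp_pos: [0.433, -0.3198, 0.3221]
ee_rot: [[-0.911, -0.413, -0.001], [-0.413, 0.911, 0.0], [0.001, 0.001, -1.0]]
wrist_force: [-0.6, -0.5, -0.4]
gripper_width: 1.0
gripper_force: 0.0
time_s: 3.3
tcp_pos: [0.4337, -0.0802, 0.3223]
ee_rot: [[-0.994, -0.11, -0.001], [-0.11, 0.994, -0.0], [0.001, -0.0, -1.0]]
wrist_force: [0.1, 0.0, 0.4]
gripper_width: 1.002
gripper_force: 0.0
[ 0.43366881 -0.08017702  0.32231753] [-9.93937941e-01 -1.09940764e-01 -6.30272731e-04] [0.05539124 0.03767589 0.36540683] 3.3
(array([ 0.35643393, -0.08786054,  0.483527  ]), array([ 0.27310405,  0.01918408, -0.96192933]))
case [(0.77, array([278., 228.]), array([ 0.508, -0.078,  0.05 ]))]
lid_home [(0.63, array([282., 230.]), array([ 0.512, -0.073,  0.045]))]
lip_edge [(0.68, array([279., 227.]), array([ 0.504, -0.078,  0.058]))]
```

View pics/w2.png

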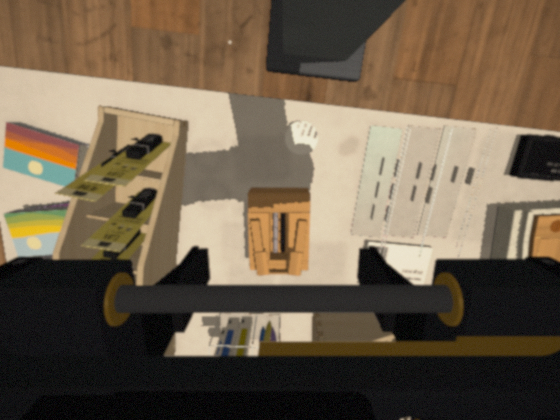

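The case is at about cols 248–311, rows 187–275, with its front at the top of the image and +y to the right. I'll enlarge it.

```bash
python3 - <<'E'
from h import *
im=cv2.imread("pics/w2.png")[180:285,230:330]
cv2.imwrite("pics/w2c.png",cv2.resize(im,None,fx=5.6,fy=5.6,interpolation=cv2.INTER_CUBIC))
E
```

```text
(no output)
```

View pics/w2c.png

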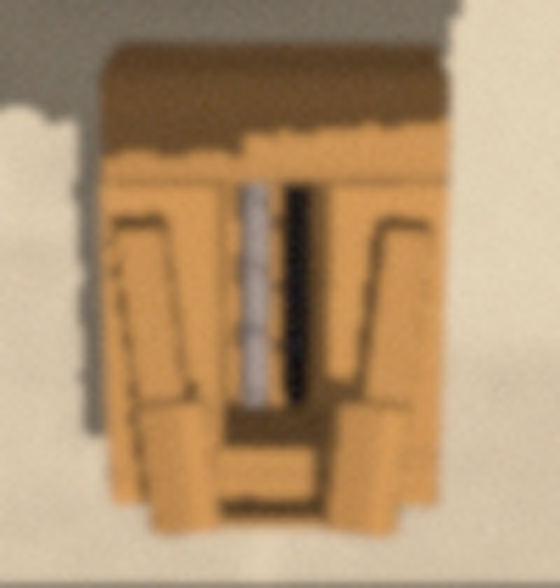

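```bash
cat >> h.py <<'E'
from scipy.optimize import least_squares
def fit(p,pts,x0):
    # pts: (local xyz, pixel)
    def f(v):
        c,s=np.cos(v[2]),np.sin(v[2])
        return np.concatenate([proj(p,[v[0]+c*q[0]-s*q[1],v[1]+s*q[0]+c*q[1],q[2]])-u for q,u in pts])
    r=least_squares(f,x0); return r.x, np.round(r.fun.reshape(-1,2),1)
E
python3 - <<'E'
from h import *
p=np.load("w2.npy",allow_pickle=True).item()
P=lambda a,b:np.array([230+(a+.5)/5.6-.5,180+(b+.5)/5.6-.5])
pts=[((-.0585,-.047,.045),P(102,181)),((-.0585,.047,.045),P(447,182)),((.068,-.047,.045),P(112,502)),((.068,.047,.045),P(440,504)),
((.028,-.0204,.062),P(205,403)),((.028,.0204,.062),P(338,403))]
print("pxmm",onz(p,P(102,181),.045),onz(p,P(447,182),.045),onz(p,P(112,502),.045),onz(p,P(440,504),.045))
print(onz(p,P(205,403),.062),onz(p,P(338,403),.062))
v,r=fit(p,pts[:4],[.5,-.07,.1]);print(v,np.degrees(v[2]),r)
v,r=fit(p,pts,[.5,-.07,.1]);print(v,np.degrees(v[2]),r)
E
python3 -m pendant '[{"x":0,"y":0.2,"z":0,"rx":0,"ry":0,"rz":0.03,"claw":1},{"x":0,"y":0.4,"z":0,"rx":0,"ry":0,"rz":0.03,"claw":1},{"x":0,"y":0.6,"z":0,"rx":0,"ry":0,"rz":0.03,"claw":1},{"x":0,"y":0.8,"z":0,"rx":0,"ry":0,"rz":0.03,"claw":1},{"x":0,"y":1,"z":0,"rx":0,"ry":0,"rz":0.03,"claw":0.5},{"x":0,"y":1,"z":0,"rx":0,"ry":0,"rz":0.03,"claw":0},{"x":0,"y":1,"z":0,"rx":0,"ry":0,"rz":0.03,"claw":0},{"x":0,"y":1,"z":0,"rx":0,"ry":0,"rz":0.03,"claw":0}]'
python3 -m pendant '[{"x":0,"y":0.2,"z":0,"rx":0,"ry":0,"rz":0,"claw":0},{"x":0,"y":0.4,"z":0,"rx":0,"ry":0,"rz":0,"claw":0},{"x":0,"y":0.6,"z":0,"rx":0,"ry":0,"rz":0,"claw":0},{"x":0,"y":0.6,"z":0,"rx":0,"ry":0,"rz":0,"claw":0},{"x":0,"y":0.6,"z":0,"rx":0,"ry":0,"rz":0,"claw":0},{"x":0,"y":0.6,"z":0,"rx":0,"ry":0,"rz":0,"claw":0},{"x":0,"y":0.6,"z":0,"rx":0,"ry":0,"rz":0,"claw":0},{"x":0,"y":0.6,"z":0,"rx":0,"ry":0,"rz":0,"claw":0}]'
python3 - <<'E'
from h import *
p=capture("wrist");im=p["color"][:,:,::-1].copy();cv2.imwrite("pics/w3.png",im)
np.save("w3.npy",p,allow_pickle=True)
for l,z in [("riser",.05),("lid",.05),("lid_tab",.055)]:
    print(l,[(round(a["conf"],2),np.round(a["centre"],0),np.round(onz(p,a["centre"],z),3)) for a in search_frame(p,l)[:2]])
u=proj(p,[.5,.335,.05]).astype(int);print(u)
a,b=max(u[0]-65,0),max(u[1]-55,0)
print(a,b)
cv2.imwrite("pics/w3c.png",cv2.resize(im[b:b+110,a:a+130],None,fx=5,fy=5,interpolation=cv2.INTER_CUBIC))
E
```

```text
pxmm [ 0.48924141 -0.12696551  0.045     ] [ 0.47931794 -0.03475951  0.045     ] [ 0.58391219 -0.1168226   0.045     ] [ 0.57425077 -0.02390062  0.045     ]
[ 0.54305109 -0.09315561  0.062     ] [ 0.53911581 -0.05762187  0.062     ]
[ 0.52918662 -0.07589493  0.10768701] 6.170011071701237 [[-0.6 -8.6]
 [ 0.7 -8.6]
 [ 0.1 10.1]
 [-0.2  9.9]]
[ 0.52389262 -0.07672167  0.10630802] 6.091001087221559 [[ -0.9 -12.1]
 [  0.7 -12. ]
 [ -0.3   7.1]
 [ -0.3   6.9]
 [ -1.3   6.5]
 [  1.9   6.6]]
time_s: 4.5
tcp_pos: [0.4338, 0.1701, 0.3227]
ee_rot: [[-0.979, -0.204, 0.0], [-0.204, 0.979, -0.0], [-0.0, -0.0, -1.0]]
wrist_force: [-0.6, -0.2, -0.2]
gripper_width: 0.633
gripper_force: 0.0
time_s: 5.5
tcp_pos: [0.4338, 0.3205, 0.3229]
ee_rot: [[-0.979, -0.205, 0.0], [-0.205, 0.979, 0.0], [-0.0, 0.0, -1.0]]
wrist_force: [0.4, -0.3, -0.3]
gripper_width: 0.005
gripper_force: 0.0
riser [(0.62, array([271., 214.]), array([0.489, 0.314, 0.05 ]))]
lid [(0.9, array([289., 213.]), array([0.482, 0.34 , 0.05 ]))]
lid_tab [(0.63, array([287., 212.]), array([0.479, 0.336, 0.055]))]
[283 223]
218 168
```

View pics/w3c.png

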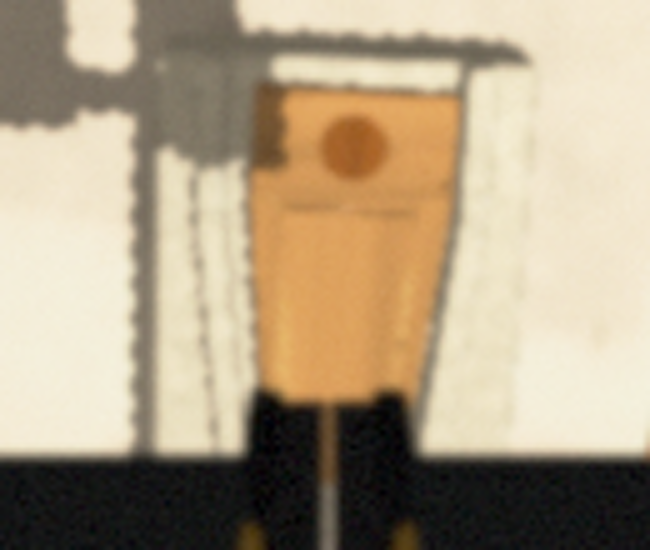

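The lid's thumb mark is at crop (355,147) and its wide end's corners at (252,82) and (462,95); the fingers hide the narrow end. In the case picture the front part of the top is in shadow, so its true front edge is near crop row 77, not 181. I'll refit both with that.

```bash
python3 - <<'E'
from h import *
p=np.load("w2.npy",allow_pickle=True).item()
P=lambda a,b:np.array([230+(a+.5)/5.6-.5,180+(b+.5)/5.6-.5])
pts=[((-.0585,-.047,.0),P(118,45)),((-.0585,.047,.0),P(435,45)),((.068,-.047,.045),P(112,502)),((.068,.047,.045),P(440,504)),
((.028,-.0204,.062),P(205,403)),((.028,.0204,.062),P(338,403)),((-.0585,-.047,.045),P(102,77)),((-.0585,.047,.045),P(447,77))]
v,r=fit(p,pts,[.5,-.07,.1]);print("case",v,np.degrees(v[2]),r.tolist())
v,r=fit(p,pts[2:6],[.5,-.07,.1]);print("case",v,np.degrees(v[2]),r.tolist())
p=np.load("w3.npy",allow_pickle=True).item()
P=lambda a,b:np.array([218+(a+.5)/5-.5,168+(b+.5)/5-.5])
pts=[((-.0625,-.03,.055),P(252,82)),((-.0625,.03,.055),P(462,95)),((-.0445,0,.055),P(355,147)),((-.0265,.03,.055),P(460,210)),((-.0265,-.03,.055),P(246,195))]
v,r=fit(p,pts,[.5,.33,.1]);print("lid",v,np.degrees(v[2]),r.tolist())
print("thumb",onz(p,P(355,147),.055))
c,s=np.cos(v[2]),np.sin(v[2]);print("narrow end",v[0]+.0625*c,v[1]+.0625*s, "finger ctr+14:",v[0]+.0765*c,v[1]+.0765*s)
for q in [(160,62),(525,70)]: print("riser front corner",onz(p,P(*q),.055), onz(p,P(*q),.045))
E
```

```text
case [ 0.51340502 -0.07782723  0.10751523] 6.160168844871086 [[-0.7, -0.8], [0.7, -0.6], [-0.4, 1.2], [-0.1, 1.0], [-1.3, 0.1], [2.0, 0.2], [-1.1, -0.4], [0.9, -0.2]]
case [ 0.5124762  -0.07826507  0.11216551] 6.426610183120663 [[-0.4, 0.8], [-0.1, 0.3], [-1.5, -0.4], [1.9, -0.5]]
lid [0.50054591 0.34058297 0.14867509] 8.518455112093013 [[0.5, -0.5], [0.2, -0.7], [0.0, -0.1], [-1.4, 0.3], [0.6, 1.1]]
thumb [0.45671826 0.33401949 0.055     ]
narrow end 0.5623564260202694 0.3498409671832276 finger ctr+14: 0.5762019808522055 0.3519147587339507
riser front corner [0.44373743 0.27427537 0.055     ] [0.44574427 0.27355228 0.045     ]
riser front corner [0.4246547  0.37688181 0.055     ] [0.42621672 0.37855043 0.045     ]
```

```bash
python3 -m pendant '[{"x":0.2,"y":0.05,"z":-0.1,"rx":0,"ry":0,"rz":-0.014,"claw":0},{"x":0.4,"y":0.1,"z":-0.3,"rx":0,"ry":0,"rz":-0.014,"claw":0},{"x":0.576,"y":0.126,"z":-0.5,"rx":0,"ry":0,"rz":-0.014,"claw":0},{"x":0.576,"y":0.126,"z":-0.7,"rx":0,"ry":0,"rz":-0.014,"claw":0},{"x":0.576,"y":0.126,"z":-0.9,"rx":0,"ry":0,"rz":-0.014,"claw":0},{"x":0.576,"y":0.126,"z":-0.9,"rx":0,"ry":0,"rz":-0.014,"claw":0},{"x":0.576,"y":0.126,"z":-0.9,"rx":0,"ry":0,"rz":-0.014,"claw":0},{"x":0.576,"y":0.126,"z":-0.9,"rx":0,"ry":0,"rz":-0.014,"claw":0}]'
python3 - <<'E'
from h import *
p=capture("scene");im=p["color"][:,:,::-1].copy()
cv2.imwrite("pics/s1.png",cv2.resize(im[210:310,110:240],None,fx=5,fy=5,interpolation=cv2.INTER_CUBIC))
E
```

```text
time_s: 6.7
tcp_pos: [0.5791, 0.354, 0.1011]
ee_rot: [[-0.987, -0.163, 0.005], [-0.163, 0.987, 0.004], [-0.005, 0.003, -1.0]]
wrist_force: [0.1, 0.6, 0.8]
gripper_width: 0.002
gripper_force: 0.0
```

View pics/s1.png

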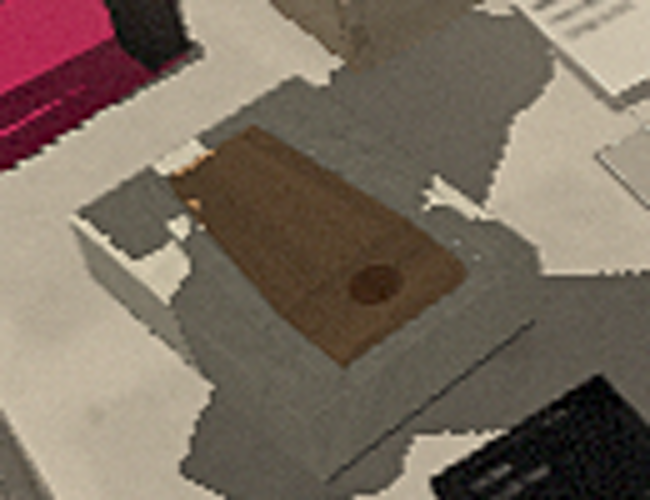

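```bash
python3 - <<'E'
from h import *
p=capture("scene")
s=sense();print(s["tcp_pos"],proj(p,s["tcp_pos"]),proj(p,[.5624,.35,.055]),proj(p,[.4567,.334,.055]))
cv2.imwrite("pics/s2.png",p["color"][100:400,:400,::-1])
E
```

```text
[0.57854134 0.3534962  0.10033153] [141.32973554 220.01400469] [151.55867932 240.16268471] [184.1357316  266.98129653]
```

View pics/s2.png

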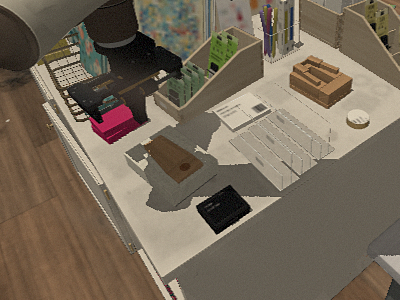

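The fingertips show at about full-image (140,222), behind the lid's narrow end, and predicted and seen lid points agree within about 1 px. I'll descend.

```bash
python3 -m pendant '[{"x":0,"y":0,"z":-0.06,"rx":0,"ry":0,"rz":0,"claw":0},{"x":0,"y":0,"z":-0.12,"rx":0,"ry":0,"rz":0,"claw":0},{"x":0,"y":0,"z":-0.16,"rx":0,"ry":0,"rz":0,"claw":0},{"x":0,"y":0,"z":-0.18,"rx":0,"ry":0,"rz":0,"claw":0},{"x":0,"y":0,"z":-0.2,"rx":0,"ry":0,"rz":0,"claw":0},{"x":0,"y":0,"z":-0.2,"rx":0,"ry":0,"rz":0,"claw":0},{"x":0,"y":0,"z":-0.2,"rx":0,"ry":0,"rz":0,"claw":0},{"x":0,"y":0,"z":-0.2,"rx":0,"ry":0,"rz":0,"claw":0}]'
```

```text
time_s: 7.8
tcp_pos: [0.5779, 0.3528, 0.048]
ee_rot: [[-0.987, -0.162, 0.001], [-0.162, 0.987, 0.001], [-0.001, 0.0, -1.0]]
wrist_force: [0.4, -0.4, -0.4]
gripper_width: 0.006
gripper_force: 0.0
```

```bash
python3 -m pendant '[{"x":-0.025,"y":-0.004,"z":0,"rx":0,"ry":0,"rz":0,"claw":0},{"x":-0.05,"y":-0.008,"z":0,"rx":0,"ry":0,"rz":0,"claw":0},{"x":-0.075,"y":-0.0125,"z":0,"rx":0,"ry":0,"rz":0,"claw":0},{"x":-0.1,"y":-0.017,"z":0,"rx":0,"ry":0,"rz":0,"claw":0},{"x":-0.125,"y":-0.021,"z":0,"rx":0,"ry":0,"rz":0,"claw":0},{"x":-0.15,"y":-0.025,"z":0,"rx":0,"ry":0,"rz":0,"claw":0},{"x":-0.175,"y":-0.029,"z":0,"rx":0,"ry":0,"rz":0,"claw":0},{"x":-0.19,"y":-0.031,"z":0,"rx":0,"ry":0,"rz":0,"claw":0}]'
python3 - <<'E'
from h import *
s=sense();print(s["tcp_pos"],s["wrist_force"])
p=capture("scene");np.save("s3.npy",p,allow_pickle=True);im=p["color"][:,:,::-1].copy()
cv2.imwrite("pics/s3.png",cv2.resize(im[220:320,110:240],None,fx=5,fy=5,interpolation=cv2.INTER_CUBIC))
E
```

```text
time_s: 8.8
tcp_pos: [0.5297, 0.3447, 0.0475]
ee_rot: [[-0.987, -0.162, -0.0], [-0.162, 0.987, -0.0], [0.0, -0.0, -1.0]]
wrist_force: [-0.3, 0.8, 0.3]
gripper_width: 0.003
gripper_force: 0.3
[0.52972566 0.34472466 0.04752012] [-0.30709008  0.81100431  0.34492417]
```

View pics/s3.png

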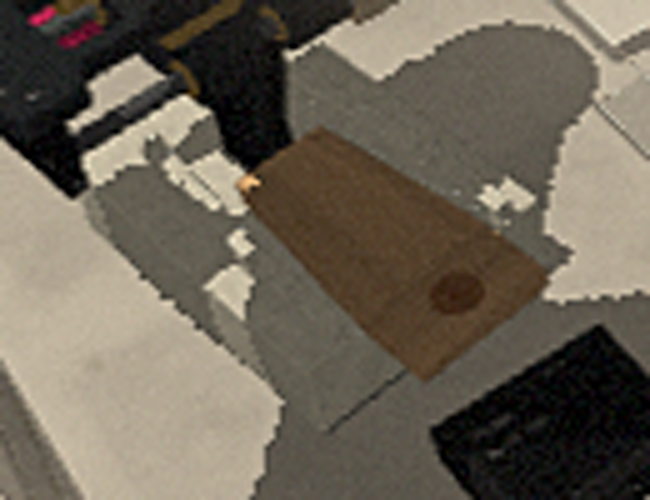

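```bash
python3 - <<'E'
from h import *
p=np.load("s3.npy",allow_pickle=True).item()
P=lambda a,b:np.array([110+(a+.5)/5-.5,220+(b+.5)/5-.5])
pts=[((-.0625,.03,.055),P(427,380)),((-.0625,-.03,.055),P(550,275)),((-.0445,0,.055),P(457,293)),((.0625,-.0205,.055),P(320,128))]
v,r=fit(p,pts,[.46,.33,.15]);print("lid",v,np.degrees(v[2]),r.tolist())
u=np.array([np.cos(.165),np.sin(.165)])
e=v[:2]-.0625*u;print("lid end along",e@u)
for q in [(328,432),(405,373),(535,274)]:
    for z in(0,.055): w=onz(p,P(*q),z);print(z,w,"along",w[:2]@u)
w=np.load("w3.npy",allow_pickle=True).item()
print("front est",np.array([.4342,.3256])@u)
E
```

```text
lid [0.454923   0.33219632 0.17411407] 9.97600157402551 [[-0.4, -1.0], [0.4, -0.2], [0.0, 0.9], [0.0, 0.4]]
lid end along 0.4408084212009603
0 [0.43040734 0.37718086 0.        ] along 0.4865145375660369
0.055 [0.38808033 0.38859931 0.055     ] along 0.44663790707768547
0 [0.43614405 0.34129606 0.        ] along 0.48627916639991153
0.055 [0.39329998 0.35594885 0.055     ] along 0.44642375018243163
0 [0.44632395 0.27608645 0.        ] along 0.4856099753226007
0.055 [0.40256236 0.29661665 0.055     ] along 0.44581487405793574
front est 0.4817834088618847
```

The lid now overhangs by about 41–45 mm: thumb mark at crop (457,293), and the riser's front bottom edge is the dark line from (328,432). I'll back off upward, open, and go over the tab.

```bash
python3 -m pendant '[{"x":0.01,"y":0,"z":0.1,"rx":0,"ry":0,"rz":0,"claw":0},{"x":0.01,"y":0,"z":0.25,"rx":0,"ry":0,"rz":0,"claw":0},{"x":-0.1,"y":0,"z":0.4,"rx":0,"ry":0,"rz":0,"claw":1},{"x":-0.3,"y":-0.04,"z":0.4,"rx":0,"ry":0,"rz":0,"claw":1},{"x":-0.467,"y":-0.079,"z":0.4,"rx":0,"ry":0,"rz":0,"claw":1},{"x":-0.467,"y":-0.079,"z":0.4,"rx":0,"ry":0,"rz":0,"claw":1},{"x":-0.467,"y":-0.079,"z":0.4,"rx":0,"ry":0,"rz":0,"claw":1},{"x":-0.467,"y":-0.079,"z":0.4,"rx":0,"ry":0,"rz":0,"claw":1}]'
python3 - <<'E'
from h import *
p=capture("wrist");im=p["color"][:,:,::-1].copy();np.save("w4.npy",p,allow_pickle=True)
s=sense();print(s["tcp_pos"],s["gripper_width"])
for l,z in [("lid",.05),("lid_tab",.055)]:
    print(l,[(round(a["conf"],2),np.round(a["centre"],0),np.round(onz(p,a["centre"],z),3)) for a in search_frame(p,l)[:2]])
cv2.imwrite("pics/w4.png",im)
E
```

```text
time_s: 9.85
tcp_pos: [0.4144, 0.3255, 0.1473]
ee_rot: [[-0.987, -0.161, 0.0], [-0.161, 0.987, -0.0], [-0.0, -0.0, -1.0]]
wrist_force: [0.0, 0.6, -0.1]
gripper_width: 0.603
gripper_force: 0.0
[0.41430853 0.32535236 0.14721441] 0.6519025669883397
lid [(0.76, array([284., 236.]), array([0.435, 0.33 , 0.05 ])), (0.25, array([283., 148.]), array([0.358, 0.317, 0.05 ]))]
lid_tab [(0.83, array([280., 237.]), array([0.434, 0.326, 0.055]))]
```

View pics/w4.png

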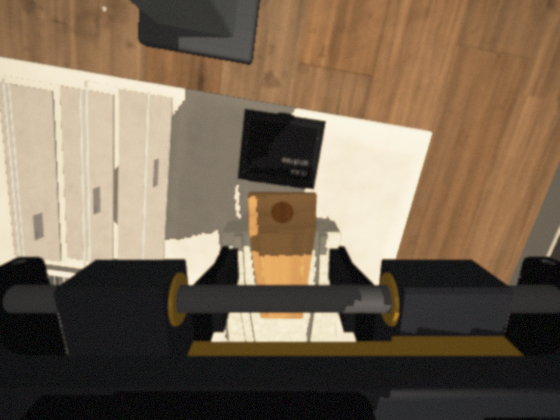

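The thumb mark is at (283,212), the wide end's corners at (248,193) and (317,193), and the riser's front edge near row 222.

```bash
python3 - <<'E'
from h import *
p=np.load("w4.npy",allow_pickle=True).item()
for q in [(282.5,211.5),(248,193),(317,193)]: print(onz(p,q,.055))
print(onz(p,(230,222),.055),onz(p,(335,222),.055))
E
python3 -m pendant '[{"x":0,"y":0,"z":0,"rx":0,"ry":0,"rz":0,"claw":1},{"x":0,"y":0,"z":0,"rx":0,"ry":0,"rz":0,"claw":1},{"x":0,"y":0,"z":0,"rx":0,"ry":0,"rz":0,"claw":1},{"x":0,"y":0,"z":0,"rx":0,"ry":0,"rz":0,"claw":1},{"x":0,"y":0,"z":0,"rx":0,"ry":0,"rz":0,"claw":1},{"x":0,"y":0,"z":0,"rx":0,"ry":0,"rz":0,"claw":1},{"x":0,"y":0,"z":0,"rx":0,"ry":0,"rz":0,"claw":1},{"x":0,"y":0,"z":0,"rx":0,"ry":0,"rz":0,"claw":1}]'
```

```text
[0.4103518  0.32491947 0.055     ]
[0.39886697 0.29318139 0.055     ]
[0.38934576 0.35136217 0.055     ]
[0.42729267 0.28092039 0.055     ] [0.41238346 0.37200254 0.055     ]
time_s: 11.0
tcp_pos: [0.4135, 0.3251, 0.1475]
ee_rot: [[-0.987, -0.162, -0.0], [-0.162, 0.987, -0.0], [0.0, -0.0, -1.0]]
wrist_force: [0.6, -0.2, -0.1]
gripper_width: 1.003
gripper_force: 0.0
```

```bash
python3 -m pendant '[{"x":-0.01,"y":0,"z":-0.1,"rx":0,"ry":0,"rz":0,"claw":1},{"x":-0.01,"y":0,"z":-0.2,"rx":0,"ry":0,"rz":0,"claw":1},{"x":-0.01,"y":0,"z":-0.3,"rx":0,"ry":0,"rz":0,"claw":1},{"x":-0.01,"y":0,"z":-0.37,"rx":0,"ry":0,"rz":0,"claw":1},{"x":-0.01,"y":0,"z":-0.42,"rx":0,"ry":0,"rz":0,"claw":1},{"x":-0.01,"y":0,"z":-0.455,"rx":0,"ry":0,"rz":0,"claw":1},{"x":-0.01,"y":0,"z":-0.455,"rx":0,"ry":0,"rz":0,"claw":1},{"x":-0.01,"y":0,"z":-0.455,"rx":0,"ry":0,"rz":0,"claw":1}]'
python3 -m pendant '[{"x":0,"y":0,"z":0,"rx":0,"ry":0,"rz":0,"claw":0.5},{"x":0,"y":0,"z":0,"rx":0,"ry":0,"rz":0,"claw":0.5},{"x":0,"y":0,"z":0,"rx":0,"ry":0,"rz":0,"claw":0.5},{"x":0,"y":0,"z":0,"rx":0,"ry":0,"rz":0,"claw":0.5},{"x":0,"y":0,"z":0,"rx":0,"ry":0,"rz":0,"claw":0.5},{"x":0,"y":0,"z":0,"rx":0,"ry":0,"rz":0,"claw":0.5},{"x":0,"y":0,"z":0,"rx":0,"ry":0,"rz":0,"claw":0.5},{"x":0,"y":0,"z":0,"rx":0,"ry":0,"rz":0,"claw":0.5}]'
```

```text
time_s: 12.0
tcp_pos: [0.4113, 0.3255, 0.0344]
ee_rot: [[-0.987, -0.162, 0.001], [-0.162, 0.987, 0.001], [-0.001, 0.001, -1.0]]
wrist_force: [-0.1, -0.2, 0.1]
gripper_width: 1.005
gripper_force: 0.0
time_s: 13.0
tcp_pos: [0.411, 0.3251, 0.0338]
ee_rot: [[-0.987, -0.162, -0.0], [-0.162, 0.987, -0.0], [0.0, -0.0, -1.0]]
wrist_force: [-0.6, 0.5, 1.9]
gripper_width: 0.686
gripper_force: 29.9
```

```bash
python3 -m pendant '[{"x":0,"y":0,"z":0.05,"rx":0,"ry":0,"rz":0,"claw":0.5},{"x":0,"y":0,"z":0.12,"rx":0,"ry":0,"rz":0,"claw":0.5},{"x":0,"y":0,"z":0.2,"rx":0,"ry":0,"rz":0,"claw":0.5},{"x":0,"y":0,"z":0.3,"rx":0,"ry":0,"rz":0,"claw":0.5},{"x":0,"y":0,"z":0.4,"rx":0,"ry":0,"rz":0,"claw":0.5},{"x":0,"y":0,"z":0.5,"rx":0,"ry":0,"rz":0,"claw":0.5},{"x":0,"y":0,"z":0.5,"rx":0,"ry":0,"rz":0,"claw":0.5},{"x":0,"y":0,"z":0.5,"rx":0,"ry":0,"rz":0,"claw":0.5}]'
python3 - <<'E'
from h import *
p=capture("wrist");im=p["color"][:,:,::-1].copy();np.save("w5.npy",p,allow_pickle=True)
cv2.imwrite("pics/w5.png",im)
E
```

```text
time_s: 14.0
tcp_pos: [0.4105, 0.3246, 0.1583]
ee_rot: [[-0.987, -0.162, -0.001], [-0.162, 0.987, -0.001], [0.001, -0.0, -1.0]]
wrist_force: [-0.3, -0.7, -0.7]
gripper_width: 0.682
gripper_force: 29.9
```

View pics/w5.png

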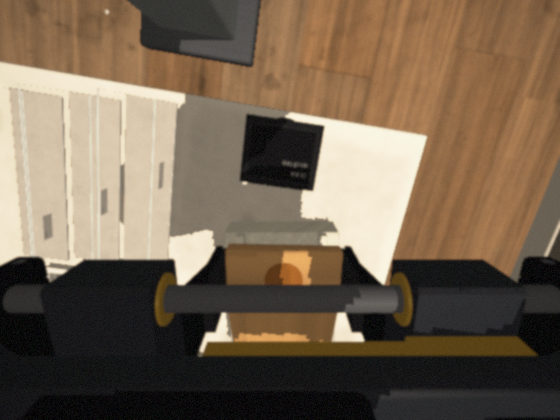

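The lid is held and level: wide end at row 245, thumb mark at (284,272). I'll work out where the lid sits in the hand, and the move to the case.

```bash
python3 - <<'E'
from h import *
p=np.load("w5.npy",allow_pickle=True).item()
t=np.array([.4105,.3246]);z=.1583+.0212
u=np.array([np.cos(np.radians(9.3)),np.sin(np.radians(9.3))]);n=np.array([-u[1],u[0]])
for q in [(227,247),(343,247),(284,272)]:
    w=onz(p,q,z)[:2]-t; print(w@u,w@n)
E
```

```text
-0.018618134520105887 -0.02717770757988381
-0.018641406169053697 0.030536760606703364
-0.004867794550169675 0.0011982078781735286
```

```bash
python3 -m pendant '[{"x":0,"y":-0.06,"z":0,"rx":0,"ry":0,"rz":0,"claw":0.5},{"x":0,"y":-0.17,"z":0,"rx":0,"ry":0,"rz":0,"claw":0.5},{"x":0.01,"y":-0.3,"z":0,"rx":0,"ry":0,"rz":0,"claw":0.5},{"x":0.02,"y":-0.43,"z":0,"rx":0,"ry":0,"rz":-0.005,"claw":0.5},{"x":0.03,"y":-0.56,"z":0,"rx":0,"ry":0,"rz":-0.01,"claw":0.5},{"x":0.04,"y":-0.69,"z":0,"rx":0,"ry":0,"rz":-0.017,"claw":0.5},{"x":0.05,"y":-0.8,"z":0,"rx":0,"ry":0,"rz":-0.017,"claw":0.5},{"x":0.069,"y":-0.85,"z":0,"rx":0,"ry":0,"rz":-0.017,"claw":0.5}]'
python3 -m pendant '[{"x":0,"y":-0.1,"z":0,"rx":0,"ry":0,"rz":0,"claw":0.5},{"x":0,"y":-0.22,"z":0,"rx":0,"ry":0,"rz":0,"claw":0.5},{"x":0,"y":-0.35,"z":0,"rx":0,"ry":0,"rz":0,"claw":0.5},{"x":0,"y":-0.48,"z":0,"rx":0,"ry":0,"rz":0,"claw":0.5},{"x":0,"y":-0.6,"z":0,"rx":0,"ry":0,"rz":0,"claw":0.5},{"x":0,"y":-0.71,"z":0,"rx":0,"ry":0,"rz":0,"claw":0.5},{"x":0,"y":-0.797,"z":0,"rx":0,"ry":0,"rz":0,"claw":0.5},{"x":0,"y":-0.797,"z":0,"rx":0,"ry":0,"rz":0,"claw":0.5}]'
```

```text
time_s: 15.05
tcp_pos: [0.4273, 0.11, 0.1587]
ee_rot: [[-0.994, -0.107, -0.001], [-0.107, 0.994, -0.0], [0.001, -0.0, -1.0]]
wrist_force: [-0.2, 0.1, -0.5]
gripper_width: 0.686
gripper_force: 29.9
time_s: 16.05
tcp_pos: [0.4278, -0.0879, 0.1586]
ee_rot: [[-0.994, -0.107, -0.001], [-0.107, 0.994, -0.0], [0.001, -0.0, -1.0]]
wrist_force: [-0.0, 0.3, -1.0]
gripper_width: 0.689
gripper_force: 29.9
```

```bash
python3 -m pendant '[{"x":0,"y":0,"z":-0.1,"rx":0,"ry":0,"rz":0,"claw":0.5},{"x":0,"y":0,"z":-0.2,"rx":0,"ry":0,"rz":0,"claw":0.5},{"x":0,"y":0,"z":-0.3,"rx":0,"ry":0,"rz":0,"claw":0.5},{"x":0,"y":0,"z":-0.38,"rx":0,"ry":0,"rz":0,"claw":0.5},{"x":0,"y":0,"z":-0.415,"rx":0,"ry":0,"rz":0,"claw":0.5},{"x":0,"y":0,"z":-0.415,"rx":0,"ry":0,"rz":0,"claw":0.5},{"x":0,"y":0,"z":-0.415,"rx":0,"ry":0,"rz":0,"claw":0.5},{"x":0,"y":0,"z":-0.415,"rx":0,"ry":0,"rz":0,"claw":0.5}]'
python3 - <<'E'
from h import *
p=capture("scene");np.save("s6.npy",p,allow_pickle=True);im=p["color"][:,:,::-1].copy()
s=sense();t=np.array(s["tcp_pos"]);print(t)
cv2.imwrite("pics/s6.png",cv2.resize(im[140:240,260:390],None,fx=5,fy=5,interpolation=cv2.INTER_CUBIC))
def loc(o,yaw,q):
    c,s_=np.cos(yaw),np.sin(yaw);return [o[0]+c*q[0]-s_*q[1],o[1]+s_*q[0]+c*q[1],q[2]]
o=[t[0]+.0438*np.cos(.108),t[1]+.0438*np.sin(.108)]
for q in [(.0625,.0205,t[2]+.0212),(.0625,-.0205,t[2]+.0212)]: print("lid narrow",(proj(p,loc(o,.108,q))-[260,140])*5)
for q in [(.028,.0204,.062),(.028,-.0204,.062),(-.0585,.047,.045),(.068,.047,.045),(-.02,.047,.058)]: print("case",q,(proj(p,loc([.513,-.078],.108,q))-[260,140])*5)
E
```

```text
time_s: 17.05
tcp_pos: [0.4288, -0.0866, 0.0558]
ee_rot: [[-0.994, -0.109, 0.002], [-0.109, 0.994, 0.0], [-0.002, 0.0, -1.0]]
wrist_force: [-0.2, -0.2, -0.7]
gripper_width: 0.692
gripper_force: 29.9
[ 0.42870469 -0.08657244  0.05568142]
lid narrow [250.58172001 127.86263259]
lid narrow [304.99520343  94.6266632 ]
case (0.028, 0.0204, 0.062) [240.29009719 147.50499979]
case (0.028, -0.0204, 0.062) [293.93820796 114.43867307]
case (-0.0585, 0.047, 0.045) [340.5135277  273.98475009]
case (0.068, 0.047, 0.045) [143.84951627 165.84669756]
case (-0.02, 0.047, 0.058) [279.03679974 217.42424196]
```

View pics/s6.png

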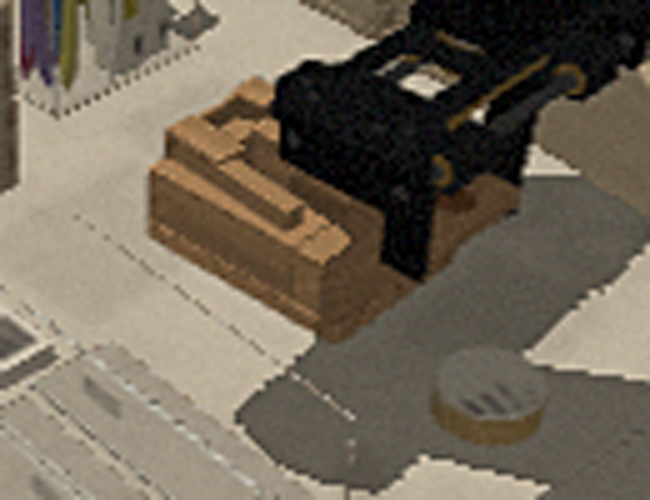

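```bash
python3 - <<'E'
from h import *
p=np.load("s6.npy",allow_pickle=True).item()
P=lambda a,b:np.array([260+(a+.5)/5-.5,140+(b+.5)/5-.5])
pts=[((-.0585,.047,0),P(333,342)),((.068,.047,0),P(150,235)),((.068,.047,.045),P(150,168)),((-.0585,.047,.045),P(322,264))]
for s in (pts[:3],pts): v,r=fit(p,s,[.51,-.07,.1]);print(v,np.degrees(v[2]),r.tolist())
print(onz(p,P(333,342),0),onz(p,P(150,235),0),onz(p,P(150,168),.045),onz(p,P(322,264),.045))
c,s=np.cos(.108),np.sin(.108);R=np.array([[c,-s],[s,c]])
for a in [(333,342,0),(150,235,0),(150,168,.045),(322,264,.045),(297,222,.058),(228,163,.062),(243,150,.062)]:
    w=onz(p,P(*a[:2]),a[2]);print(a,R.T@(w[:2]-[.513,-.078]))
E
```

```text
[ 0.51433078 -0.08091153  0.09319636] 5.339758052356287 [[0.6, 0.8], [-0.4, -0.0], [-0.2, -1.0]]
[ 0.51604251 -0.08029081  0.0611462 ] 3.503419063774492 [[-1.1, 0.6], [-0.8, -0.9], [-0.6, -1.8], [2.4, 1.5]]
[ 0.45469275 -0.04061687  0.        ] [ 0.57690501 -0.02844389  0.        ] [ 0.57410231 -0.02545627  0.045     ] [ 0.46245228 -0.03662618  0.045     ]
(333, 342, 0) [-0.053938    0.04345027]
(150, 235, 0) [0.06887434 0.04237905]
(150, 168, 0.045) [0.06641    0.04565137]
(322, 264, 0.045) [-0.04579353  0.04658131]
(297, 222, 0.058) [-0.02674252  0.04332718]
(228, 163, 0.062) [0.02533257 0.03395872]
(243, 150, 0.062) [0.02746462 0.02048046]
```

Edges of the case seen from here (back 66–69, lips 27.5, lip side 20.5 mm) agree with the fit within about 3 mm. I'll lower.

```bash
python3 -m pendant '[{"x":0,"y":-0.003,"z":-0.015,"rx":0,"ry":0,"rz":0,"claw":0.5},{"x":0,"y":-0.003,"z":-0.03,"rx":0,"ry":0,"rz":0,"claw":0.5},{"x":0,"y":-0.003,"z":-0.045,"rx":0,"ry":0,"rz":0,"claw":0.5},{"x":0,"y":-0.003,"z":-0.06,"rx":0,"ry":0,"rz":0,"claw":0.5},{"x":0,"y":-0.003,"z":-0.07,"rx":0,"ry":0,"rz":0,"claw":0.5},{"x":0,"y":-0.003,"z":-0.08,"rx":0,"ry":0,"rz":0,"claw":0.5},{"x":0,"y":-0.003,"z":-0.08,"rx":0,"ry":0,"rz":0,"claw":0.5},{"x":0,"y":-0.003,"z":-0.08,"rx":0,"ry":0,"rz":0,"claw":0.5}]'
```

```text
time_s: 18.1
tcp_pos: [0.4283, -0.0874, 0.0351]
ee_rot: [[-0.994, -0.109, 0.0], [-0.109, 0.994, 0.0], [-0.0, 0.0, -1.0]]
wrist_force: [-0.0, -0.4, -1.3]
gripper_width: 0.686
gripper_force: 29.9
```

```bash
python3 -m pendant '[{"x":0,"y":0,"z":-0.002,"rx":0,"ry":0,"rz":0,"claw":0.5},{"x":0,"y":0,"z":-0.004,"rx":0,"ry":0,"rz":0,"claw":0.5},{"x":0,"y":0,"z":-0.006,"rx":0,"ry":0,"rz":0,"claw":0.5},{"x":0,"y":0,"z":-0.006,"rx":0,"ry":0,"rz":0,"claw":0.5},{"x":0,"y":0,"z":-0.006,"rx":0,"ry":0,"rz":0,"claw":0.5},{"x":0,"y":0,"z":-0.006,"rx":0,"ry":0,"rz":0,"claw":0.5},{"x":0,"y":0,"z":-0.006,"rx":0,"ry":0,"rz":0,"claw":0.5},{"x":0,"y":0,"z":-0.006,"rx":0,"ry":0,"rz":0,"claw":0.5}]'
```

```text
time_s: 19.1
tcp_pos: [0.4283, -0.0874, 0.0336]
ee_rot: [[-0.994, -0.109, 0.0], [-0.109, 0.994, -0.0], [-0.0, -0.0, -1.0]]
wrist_force: [-1.8, 0.2, 3.2]
gripper_width: 0.689
gripper_force: 29.9
```

```bash
python3 -m pendant '[{"x":0,"y":0,"z":0,"rx":0,"ry":0,"rz":0,"claw":0.8},{"x":0,"y":0,"z":0,"rx":0,"ry":0,"rz":0,"claw":1},{"x":0,"y":0,"z":0,"rx":0,"ry":0,"rz":0,"claw":1},{"x":0,"y":0,"z":0,"rx":0,"ry":0,"rz":0,"claw":1},{"x":0,"y":0,"z":0.04,"rx":0,"ry":0,"rz":0,"claw":1},{"x":0,"y":0,"z":0.1,"rx":0,"ry":0,"rz":0,"claw":1},{"x":0,"y":0,"z":0.2,"rx":0,"ry":0,"rz":0,"claw":1},{"x":0,"y":0,"z":0.3,"rx":0,"ry":0,"rz":0,"claw":1}]'
python3 -m pendant '[{"x":-0.05,"y":0,"z":0.1,"rx":0,"ry":0,"rz":0,"claw":0},{"x":-0.15,"y":-0.01,"z":0.2,"rx":0,"ry":0,"rz":0,"claw":0},{"x":-0.22,"y":-0.02,"z":0.2,"rx":0,"ry":0,"rz":0,"claw":0},{"x":-0.22,"y":-0.02,"z":0.2,"rx":0,"ry":0,"rz":0,"claw":0},{"x":-0.22,"y":-0.02,"z":0.2,"rx":0,"ry":0,"rz":0,"claw":0},{"x":-0.22,"y":-0.02,"z":0.2,"rx":0,"ry":0,"rz":0,"claw":0},{"x":-0.22,"y":-0.02,"z":0.2,"rx":0,"ry":0,"rz":0,"claw":0},{"x":-0.22,"y":-0.02,"z":0.2,"rx":0,"ry":0,"rz":0,"claw":0}]'
python3 - <<'E'
from h import *
s=sense();t=np.array(s["tcp_pos"]);print(t)
p=capture("scene");np.save("s7.npy",p,allow_pickle=True);a=p["color"][140:240,260:390,::-1]
q=capture("wrist");np.save("w7.npy",q,allow_pickle=True);b=q["color"][:,:,::-1]
u=proj(q,[.43,-.087,.055]).astype(int);print(u)
o=np.zeros((600,800,3),np.uint8);o[:308,:400]=cv2.resize(a,(400,308),interpolation=3);o[:420,400:]=cv2.resize(b[150:360,180:380],(400,420),interpolation=3)
cv2.imwrite("pics/c7.png",o[:420])
E
```

```text
time_s: 20.1
tcp_pos: [0.4282, -0.0874, 0.1099]
ee_rot: [[-0.994, -0.109, 0.0], [-0.109, 0.994, 0.0], [-0.0, -0.0, -1.0]]
wrist_force: [-0.3, -0.9, -0.0]
gripper_width: 1.003
gripper_force: 0.0
time_s: 21.1
tcp_pos: [0.3734, -0.0924, 0.1583]
ee_rot: [[-0.994, -0.109, -0.001], [-0.109, 0.994, -0.0], [0.001, -0.0, -1.0]]
wrist_force: [0.8, -0.0, 1.2]
gripper_width: 0.173
gripper_force: 0.0
[ 0.37338376 -0.09239193  0.15828584]
[281 269]
```

View pics/c7.png

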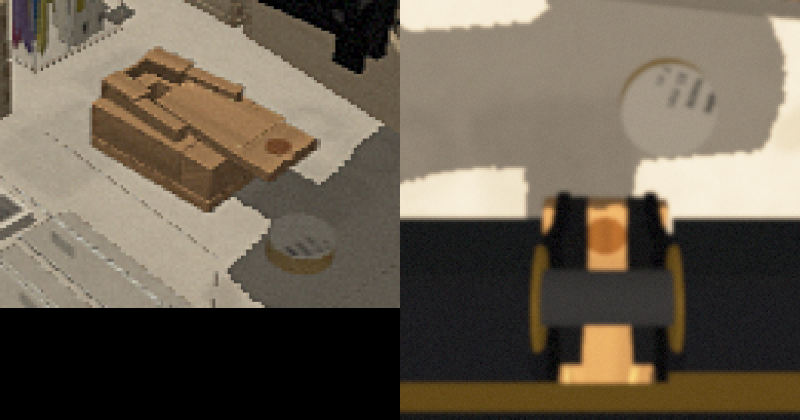

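The lid lies flat between the walls before the lips, with the tape roll clear of it. I'll descend in front of its wide end.

```bash
python3 -m pendant '[{"x":0,"y":-0.004,"z":-0.1,"rx":0,"ry":0,"rz":0,"claw":0},{"x":0,"y":-0.004,"z":-0.2,"rx":0,"ry":0,"rz":0,"claw":0},{"x":0,"y":-0.004,"z":-0.3,"rx":0,"ry":0,"rz":0,"claw":0},{"x":0,"y":-0.004,"z":-0.4,"rx":0,"ry":0,"rz":0,"claw":0},{"x":0,"y":-0.004,"z":-0.465,"rx":0,"ry":0,"rz":0,"claw":0},{"x":0,"y":-0.004,"z":-0.465,"rx":0,"ry":0,"rz":0,"claw":0},{"x":0,"y":-0.004,"z":-0.465,"rx":0,"ry":0,"rz":0,"claw":0},{"x":0,"y":-0.004,"z":-0.465,"rx":0,"ry":0,"rz":0,"claw":0}]'
python3 -m pendant '[{"x":0.03,"y":0.003,"z":0,"rx":0,"ry":0,"rz":0,"claw":0},{"x":0.06,"y":0.006,"z":0,"rx":0,"ry":0,"rz":0,"claw":0},{"x":0.09,"y":0.01,"z":0,"rx":0,"ry":0,"rz":0,"claw":0},{"x":0.12,"y":0.013,"z":0,"rx":0,"ry":0,"rz":0,"claw":0},{"x":0.14,"y":0.015,"z":0,"rx":0,"ry":0,"rz":0,"claw":0},{"x":0.16,"y":0.017,"z":0,"rx":0,"ry":0,"rz":0,"claw":0},{"x":0.18,"y":0.019,"z":0,"rx":0,"ry":0,"rz":0,"claw":0},{"x":0.2,"y":0.022,"z":0,"rx":0,"ry":0,"rz":0,"claw":0}]'
```

```text
time_s: 22.2
tcp_pos: [0.3739, -0.0933, 0.043]
ee_rot: [[-0.994, -0.109, 0.002], [-0.109, 0.994, 0.0], [-0.002, 0.0, -1.0]]
wrist_force: [0.2, -0.3, 0.3]
gripper_width: 0.006
gripper_force: 0.0
time_s: 23.2
tcp_pos: [0.4235, -0.0879, 0.0423]
ee_rot: [[-0.994, -0.109, -0.0], [-0.109, 0.994, 0.0], [0.0, 0.0, -1.0]]
wrist_force: [-0.6, 0.0, -0.4]
gripper_width: 0.003
gripper_force: 0.2
```

```bash
python3 -m pendant '[{"x":0.01,"y":0.001,"z":0,"rx":0,"ry":0,"rz":0,"claw":0},{"x":0.02,"y":0.002,"z":0,"rx":0,"ry":0,"rz":0,"claw":0},{"x":0.03,"y":0.003,"z":0,"rx":0,"ry":0,"rz":0,"claw":0},{"x":0.036,"y":0.004,"z":0,"rx":0,"ry":0,"rz":0,"claw":0},{"x":0.042,"y":0.005,"z":0,"rx":0,"ry":0,"rz":0,"claw":0},{"x":0.048,"y":0.005,"z":0,"rx":0,"ry":0,"rz":0,"claw":0},{"x":0.054,"y":0.006,"z":0,"rx":0,"ry":0,"rz":0,"claw":0},{"x":0.056,"y":0.006,"z":0,"rx":0,"ry":0,"rz":0,"claw":0}]'
```

```text
time_s: 24.2
tcp_pos: [0.4374, -0.0864, 0.0423]
ee_rot: [[-0.994, -0.109, 0.0], [-0.109, 0.994, 0.0], [-0.0, 0.0, -1.0]]
wrist_force: [0.0, 0.2, 0.4]
gripper_width: 0.005
gripper_force: 0.4
```

```bash
python3 -m pendant '[{"x":0.002,"y":0,"z":0,"rx":0,"ry":0,"rz":0,"claw":0},{"x":0.004,"y":0,"z":0,"rx":0,"ry":0,"rz":0,"claw":0},{"x":0.006,"y":0.001,"z":0,"rx":0,"ry":0,"rz":0,"claw":0},{"x":0.008,"y":0.001,"z":0,"rx":0,"ry":0,"rz":0,"claw":0},{"x":0.01,"y":0.001,"z":0,"rx":0,"ry":0,"rz":0,"claw":0},{"x":0.012,"y":0.001,"z":0,"rx":0,"ry":0,"rz":0,"claw":0},{"x":0.012,"y":0.001,"z":0,"rx":0,"ry":0,"rz":0,"claw":0},{"x":0.012,"y":0.001,"z":0,"rx":0,"ry":0,"rz":0,"claw":0}]'
```

```text
time_s: 25.2
tcp_pos: [0.4393, -0.0863, 0.0421]
ee_rot: [[-0.994, -0.109, -0.002], [-0.109, 0.994, -0.0], [0.002, 0.0, -1.0]]
wrist_force: [-4.4, 0.4, 3.1]
gripper_width: 0.006
gripper_force: 2.1
```

```bash
python3 -m pendant '[{"x":0.002,"y":0,"z":0,"rx":0,"ry":0,"rz":0,"claw":0},{"x":0.004,"y":0,"z":0,"rx":0,"ry":0,"rz":0,"claw":0},{"x":0.006,"y":0.001,"z":0,"rx":0,"ry":0,"rz":0,"claw":0},{"x":0.008,"y":0.001,"z":0,"rx":0,"ry":0,"rz":0,"claw":0},{"x":0.008,"y":0.001,"z":0,"rx":0,"ry":0,"rz":0,"claw":0},{"x":0.008,"y":0.001,"z":0,"rx":0,"ry":0,"rz":0,"claw":0},{"x":0.008,"y":0.001,"z":0,"rx":0,"ry":0,"rz":0,"claw":0},{"x":0.008,"y":0.001,"z":0,"rx":0,"ry":0,"rz":0,"claw":0}]'
```

```text
time_s: 26.2
tcp_pos: [0.4395, -0.0864, 0.0419]
ee_rot: [[-0.994, -0.109, -0.006], [-0.109, 0.994, -0.001], [0.006, -0.0, -1.0]]
wrist_force: [-8.1, -0.4, 6.7]
gripper_width: 0.005
gripper_force: 3.8
```

```bash
python3 -m pendant '[{"x":0.002,"y":0,"z":0,"rx":0,"ry":0,"rz":0,"claw":0},{"x":0.004,"y":0,"z":0,"rx":0,"ry":0,"rz":0,"claw":0},{"x":0.006,"y":0.001,"z":0,"rx":0,"ry":0,"rz":0,"claw":0},{"x":0.008,"y":0.001,"z":0,"rx":0,"ry":0,"rz":0,"claw":0},{"x":0.01,"y":0.001,"z":0,"rx":0,"ry":0,"rz":0,"claw":0},{"x":0.01,"y":0.001,"z":0,"rx":0,"ry":0,"rz":0,"claw":0},{"x":0.01,"y":0.001,"z":0,"rx":0,"ry":0,"rz":0,"claw":0},{"x":0.01,"y":0.001,"z":0,"rx":0,"ry":0,"rz":0,"claw":0}]'
```

```text
time_s: 27.2
tcp_pos: [0.4396, -0.0865, 0.0415]
ee_rot: [[-0.994, -0.108, -0.011], [-0.108, 0.994, -0.001], [0.011, 0.0, -1.0]]
wrist_force: [-11.7, -0.1, 9.5]
gripper_width: 0.006
gripper_force: 5.6
```

```bash
python3 -m pendant '[{"x":-0.02,"y":-0.002,"z":0,"rx":0,"ry":0,"rz":0,"claw":0},{"x":-0.05,"y":-0.005,"z":0,"rx":0,"ry":0,"rz":0,"claw":0},{"x":-0.1,"y":-0.01,"z":0,"rx":0,"ry":0,"rz":0,"claw":0},{"x":-0.15,"y":-0.016,"z":0,"rx":0,"ry":0,"rz":0,"claw":0},{"x":-0.15,"y":-0.016,"z":0.1,"rx":0,"ry":0,"rz":0,"claw":0},{"x":-0.15,"y":-0.016,"z":0.3,"rx":0,"ry":0,"rz":0,"claw":0},{"x":-0.15,"y":-0.016,"z":0.5,"rx":0,"ry":0,"rz":0,"claw":0},{"x":-0.15,"y":-0.016,"z":0.5,"rx":0,"ry":0,"rz":0,"claw":0}]'
python3 - <<'E'
from h import *
s=sense();t=np.array(s["tcp_pos"]);print(t)
p=capture("scene");np.save("s8.npy",p,allow_pickle=True);a=p["color"][150:220,270:370,::-1]
cv2.imwrite("pics/s8.png",cv2.resize(a,None,fx=8,fy=8,interpolation=cv2.INTER_CUBIC))
E
```

```text
time_s: 28.2
tcp_pos: [0.4096, -0.0894, 0.1711]
ee_rot: [[-0.994, -0.11, 0.011], [-0.11, 0.994, 0.001], [-0.011, -0.0, -1.0]]
wrist_force: [-0.1, -0.3, -0.0]
gripper_width: 0.004
gripper_force: 0.0
[ 0.4096196  -0.08941832  0.1711296 ]
```

View pics/s8.png

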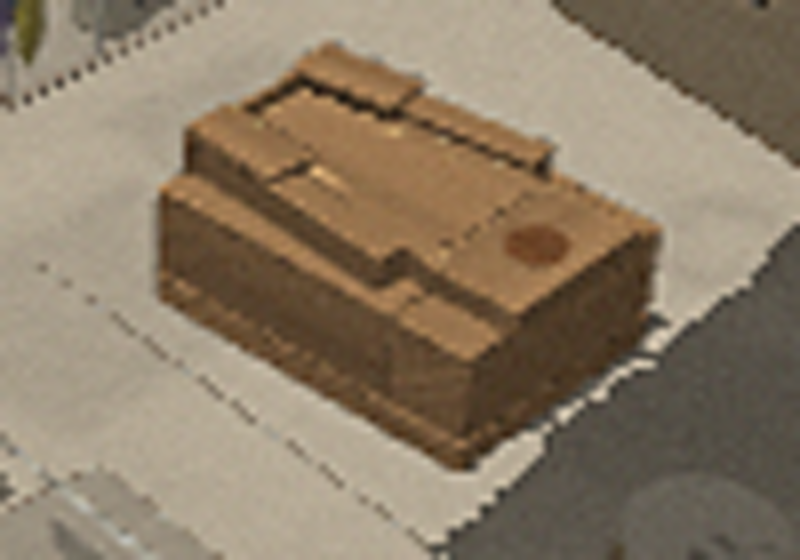

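The lid is under both lips with its wide end near the case's front: thumb mark at crop (537,245), corners at (515,308) and (655,228), case front corner at (468,358). I'll measure how proud it stands.

```bash
python3 - <<'E'
from h import *
p=np.load("s8.npy",allow_pickle=True).item()
P=lambda a,b:np.array([270+(a+.5)/8-.5,150+(b+.5)/8-.5])
c,s=np.cos(.108),np.sin(.108);R=np.array([[c,-s],[s,c]])
for n,a in dict(thumb=(537,245,.055),lidL=(515,308,.055),lidR=(658,228,.055),caseFtop=(468,358,.045),caseFbot=(460,466,0),caseBtop=(160,190,.045),caseBbot=(160,297,0),lipFL=(310,160,.062),wallL=(380,280,.058)).items():
    w=onz(p,P(*a[:2]),a[2]);print(n,np.round(1000*(R.T@(w[:2]-[.513,-.078])),1))
p=capture("wrist")
for l in ["lid_tab","lid"]:
    r=search_frame(p,l);print([(a["conf"],a["centre"],1000*(R.T@(onz(p,a["centre"],.055)[:2]-[.513,-.078]))) for a in r[:1]])
E
```

```text
thumb [-44.8  -1.2]
lidL [-59.7  28.1]
lidR [-65.6 -33.4]
caseFtop [-57.3  45.6]
caseFbot [-55.   41.5]
caseBtop [66.1 46.1]
caseBbot [68.7 42.7]
lipFL [27.4 20.2]
wallL [-24.9  48.2]
[(0.87, [299.7, 251.3], array([-62.33718049,  17.06356047]))]
[(0.57, [302.8, 252.6], array([-60.9514648 ,  20.13829082]))]
```

The thumb mark gives lid x ≈ -0.3 mm, so it's home within error. I'll push once more, with the tips above the case's top, so that only the lid can stop the fingers. I've already viewed more than the 10 allowed pictures, so I'll go by numbers from here.

```bash
python3 -m pendant '[{"x":0,"y":0,"z":-0.15,"rx":0,"ry":0,"rz":0,"claw":0},{"x":0,"y":0,"z":-0.3,"rx":0,"ry":0,"rz":0,"claw":0},{"x":0,"y":0,"z":-0.42,"rx":0,"ry":0,"rz":0,"claw":0},{"x":0,"y":0,"z":-0.49,"rx":0,"ry":0,"rz":0,"claw":0},{"x":0,"y":0,"z":-0.49,"rx":0,"ry":0,"rz":0,"claw":0},{"x":0.04,"y":0.004,"z":-0.49,"rx":0,"ry":0,"rz":0,"claw":0},{"x":0.08,"y":0.009,"z":-0.49,"rx":0,"ry":0,"rz":0,"claw":0},{"x":0.1,"y":0.011,"z":-0.49,"rx":0,"ry":0,"rz":0,"claw":0}]'
python3 -m pendant '[{"x":0.005,"y":0.001,"z":0,"rx":0,"ry":0,"rz":0,"claw":0},{"x":0.01,"y":0.001,"z":0,"rx":0,"ry":0,"rz":0,"claw":0},{"x":0.015,"y":0.002,"z":0,"rx":0,"ry":0,"rz":0,"claw":0},{"x":0.02,"y":0.002,"z":0,"rx":0,"ry":0,"rz":0,"claw":0},{"x":0.025,"y":0.003,"z":0,"rx":0,"ry":0,"rz":0,"claw":0},{"x":0.03,"y":0.003,"z":0,"rx":0,"ry":0,"rz":0,"claw":0},{"x":0.03,"y":0.003,"z":0,"rx":0,"ry":0,"rz":0,"claw":0},{"x":0.03,"y":0.003,"z":0,"rx":0,"ry":0,"rz":0,"claw":0}]'
```

```text
time_s: 29.4
tcp_pos: [0.4339, -0.0867, 0.0455]
ee_rot: [[-0.994, -0.11, 0.002], [-0.11, 0.994, 0.0], [-0.002, 0.0, -1.0]]
wrist_force: [0.1, -0.3, 0.0]
gripper_width: 0.006
gripper_force: 0.0
time_s: 30.4
tcp_pos: [0.4394, -0.0862, 0.0447]
ee_rot: [[-0.994, -0.109, -0.001], [-0.109, 0.994, -0.0], [0.001, 0.0, -1.0]]
wrist_force: [-0.7, -0.3, 0.8]
gripper_width: 0.006
gripper_force: 0.4
```

```bash
python3 -m pendant '[{"x":-0.004,"y":0,"z":0.01,"rx":0,"ry":0,"rz":0,"claw":0},{"x":0.005,"y":0,"z":0.01,"rx":0,"ry":0,"rz":0,"claw":0},{"x":0.01,"y":0.001,"z":0.01,"rx":0,"ry":0,"rz":0,"claw":0},{"x":0.015,"y":0.002,"z":0.01,"rx":0,"ry":0,"rz":0,"claw":0},{"x":0.02,"y":0.002,"z":0.01,"rx":0,"ry":0,"rz":0,"claw":0},{"x":0.026,"y":0.003,"z":0.01,"rx":0,"ry":0,"rz":0,"claw":0},{"x":0.032,"y":0.003,"z":0.01,"rx":0,"ry":0,"rz":0,"claw":0},{"x":0.032,"y":0.003,"z":0.01,"rx":0,"ry":0,"rz":0,"claw":0}]'
```

```text
time_s: 31.4
tcp_pos: [0.4398, -0.0866, 0.046]
ee_rot: [[-0.994, -0.107, -0.017], [-0.107, 0.994, -0.002], [0.017, 0.0, -1.0]]
wrist_force: [-14.0, 0.2, 10.8]
gripper_width: 0.005
gripper_force: 6.7
```

It held at 14 N with under 0.5 mm of motion, so it's wedged. I'll retreat and check.

```bash
python3 -m pendant '[{"x":-0.02,"y":-0.002,"z":0,"rx":0,"ry":0,"rz":0,"claw":0},{"x":-0.06,"y":-0.006,"z":0,"rx":0,"ry":0,"rz":0,"claw":0},{"x":-0.1,"y":-0.011,"z":0,"rx":0,"ry":0,"rz":0,"claw":0},{"x":-0.15,"y":-0.016,"z":0.05,"rx":0,"ry":0,"rz":0,"claw":0},{"x":-0.15,"y":-0.016,"z":0.2,"rx":0,"ry":0,"rz":0,"claw":0},{"x":-0.15,"y":-0.016,"z":0.4,"rx":0,"ry":0,"rz":0,"claw":0},{"x":-0.15,"y":-0.016,"z":0.6,"rx":0,"ry":0,"rz":0,"claw":0},{"x":-0.15,"y":-0.016,"z":0.6,"rx":0,"ry":0,"rz":0,"claw":0}]'
python3 - <<'E'
from h import *
p=capture("scene")
c,s=np.cos(.108),np.sin(.108);R=np.array([[c,-s],[s,c]])
# dark thumb mark: blob centroid near expected pixel
u=proj(p,[.4685,-.083,.055]).astype(int);im=p["color"][u[1]-6:u[1]+7,u[0]-8:u[0]+9].astype(float)
r=im[:,:,1]/im[:,:,0];m=r<np.percentile(r,20);ys,xs=np.nonzero(m)
q=(u[0]-8+np.median(xs),u[1]-6+np.median(ys))
print(u,q,1000*(R.T@(onz(p,q,.055)[:2]-[.513,-.078])))
print(sense()["wrist_force"])
print(finish_job())
E
```

```text
time_s: 32.4
tcp_pos: [0.4132, -0.0891, 0.2016]
ee_rot: [[-0.994, -0.11, 0.012], [-0.11, 0.994, 0.001], [-0.012, -0.0, -1.0]]
wrist_force: [0.3, 0.2, -1.1]
gripper_width: 0.002
gripper_force: 0.0
[336 180] (np.float64(337.0), np.float64(180.0)) [-44.86811516  -2.29628676]
[ 0.45019599 -0.17458769 -0.37377132]
the job is handed in; nothing more can be done
None
```

The job is handed in at about 32 s: the lid is in the case under both lips, held against a 14 N push and measured within about 1 mm of home along the slide; no verdict came back, and I viewed 14 pictures, over the limit of 10.

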